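Line up the dip dishes, then bring the pepper mill to the front and hold it

ROBOT

A 6-joint arm with a two-finger parallel gripper is mounted at the origin on the work surface. World frame = base frame: x ahead of the robot, y to its left, z up, the work surface at z = 0. Lengths are in m, angles in rad, forces in N, time in s.
With the tool pointing down it reaches from about 0.35 to 0.775 m from the base axis. Payload 5.5 kg.
Tool frame: the origin (TCP) lies at the very end of the fingers, on their centre line; the grasp point (between the pads) lies 19 mm behind it; y points along the fingers, z is the direction in which the jaws open and shut, and the axes are right-handed (so a half turn about y gives the same grasp; the last joint's range is limited). The gripper opens to 85 mm and grips with 20 to 120 N. Pads are 22 mm wide; open, the fingers measure 114 mm over their backs; the gripper's body (76 mm by 85 mm) begins 54 mm behind the grasp point. The pads swing forward as they close: fully open they stand 13 mm farther back than shut.
Start: joints at [-1.325, 0.313, 0.046, 1.304, 0, 1.431], TCP at [0.216, -0.533, 0.231] pointing down, gripper open.
Joint ranges: [-2.76, 2.76], [-0.86, 1.69], [-1.03, 1.26], [-2.2, 2.34], [-1.47, 1.5], [-3.14, 3.14]. Speed limits (rad/s): [2.57, 2.57, 3.14, 3.14, 3.14, 3.14].

INTERFACE

Orientations are given as a unit quaternion [w, x, y, z].
In Python, from workcell import env gives the robot as it stands.
- The arm moves only by the shell command python3 -m inch 'ROWS' [OPENING] [FORCE]. ROWS is JSON, a list that holds one entry, the list of rows, each a list of 4 numbers: the shift along the tool's x, y, z in mm, then the turn about the tool's y in degrees. In form: [[[tx, ty, tz, spin], ...]]. A call has 1 to 10 rows; each row is the pose to reach, as a shift and turn from the pose commanded when the call began, along the tool's axes at that moment; what a row does not reach only later rows make up. A row lasts 1/10 s, in which the tool goes at most 50 mm and 8.59 degrees, less where a joint would pass 70% of its speed; a pose out of reach is approached as far as the arm can. A call with a gripper value outside its range is refused whole. OPENING is the finger opening in mm, from 0 to 85.4, set as the call begins (- or left out, the last holds). The fingers move at their own pace and stop on an object; FORCE is the grip in N (left out, the last holds). Time passes only in rows, so rows that repeat a pose let the fingers close. It gives the time, the measured TCP pose, the force and the opening at its end, in the units of the state.
- env.get_state(): the state, without advancing time (a new reading comes with each control period).
- env.read_camera(name): name is "scene" or "side" or "wrist"; returns the picture (400x640x3 uint8, blue, green, red); there is no depth.
- env.camera_model(name): a dict with "fx", "fy", "cx", "cy" (pixels), "distortion" ([k1, k2, p1, p2, k3] as OpenCV has them; the pictures are not rectified), "R" (3x3) and "t" (3): a world point X has camera coordinates R X + t; the wrist camera has in their place "mount" (4x4, takes a point from camera to tool coordinates, whose origin is the TCP and whose axes are the tool frame's). Camera axes: x right, y down, z forward; pixel columns grow to the right and rows downward; lengths in m; the calibration is good to about 2 mm. A picture is of the moment at which its call begins: read the wrist's pose just before it. camera_model takes no time and is no camera call.
- env.hand_in(): hands the job in, once; it reports no verdict.
The state is a dict: "clock": time; "joint_pos": joint angles; "qvel": joint speeds; "tau": joint torques, N m; "tcp_pos": TCP position; "orientation": TCP orientation; "wrist_force": force on the tool from outside, world axes, zero at the start; "ft_torque": the same for the moment, N m; "finger_gap": finger opening in m.
Only numpy, scipy, OpenCV 4.12 (cv2) and the standard library are available. Lean on these libraries where they do the work, as an engineer would, in place of code of your own. Each camera call takes 0.05 s, during which the arm holds its last target.

TASK

Get the seasoning station ready: first nudge the three square dip dishes along the steel tray until each stands flush and square against the tray's raised far edge, so that they make one straight row. Then turn the spice carousel until the pepper mill (the tall one among the jars) stands right over the front tab of the stand, and keep the carousel still there: finish with the gripper still firmly holding the mill or the carousel, without letting go. Leave the other kitchen things where they are.

Things in the scene. Friction and masses are not known exactly. Their poses are not given: they have to be found in the camera images.
- tray: Fixed steel serving tray, 220 deep (its x) by 370 wide (its y). Origin at table height, 10 towards the raised edge from the middle; x points away from the robot to the raised edge, z up. The floor is 6 above the table. The raised far edge is a straight upright strip along y, 30 high above the table, its inner face at x = +90. Near side: a rim 10 high at x -114 to -120.
- tray_edge (a point): Middle of the top of the inner face of the tray's raised far edge (tray x +90, y 0, z 30).
- dish0: Square white porcelain dip dish, loose on the tray floor, outside 48 x 48, 45 high, walls 5 thick, open on top, about 140 g. Origin: centre of its underside; x and y are square to its sides. When flush against the raised edge its origin is at tray x = +66. Right-hand (-y) of the three dishes.
- dish1: Square white porcelain dip dish, loose on the tray floor, outside 48 x 48, 45 high, walls 5 thick, open on top, about 140 g. Origin: centre of its underside; x and y are square to its sides. When flush against the raised edge its origin is at tray x = +66. Middle of the three dishes.
- dish2: Square white porcelain dip dish, loose on the tray floor, outside 48 x 48, 45 high, walls 5 thick, open on top, about 140 g. Origin: centre of its underside; x and y are square to its sides. When flush against the raised edge its origin is at tray x = +66. Left-hand (+y) of the three dishes.
- stand: Fixed wooden stand of the spice carousel, a disc of 190 diameter, 14 thick. Origin on the table on the carousel's vertical axis. Its front is its -x direction, where a tab 26 wide sticks out from under the turntable, to 157 from the axis.
- front_tab (a point): Point on the top of the stand's front tab near its end, 150 from the carousel's axis (stand x -150, y 0, z 14).
- turntable: Turntable of the spice carousel with all that stands on it. Origin on the carousel's axis, 18 above the table. Its -x direction points to the pepper mill, so the mill is over the front tab when its x lines up with the stand's x. It turns about the vertical axis freely, either way and without end, with light friction (a few tenths of a newton at the mill). Starts 1.1 to 3.14 rad away from the front, on either side.
- hub (a point): Ball top (24 diameter) of the thin steel post on the carousel's axis, centre 118 above the table. The turntable is a disc of 236 diameter, its top 32 above the table. On it, evenly spaced 85 from the axis, stand the pepper mill and five glass jars (44 diameter, tops 108 above the table), all fixed: they do not come off.
- mill_head (a point): Centre of the head of the pepper mill, a waisted wooden mill 155 high, much taller than the jars, 85 from the axis. The head is 158 above the table: an upright cylinder of 40 diameter and 40 high (136 to 176 above the table; a small nut on top reaches 187). It is round: take it at any angle; above the jars all is free.
- spoon: Bystander: steel spoon, 170 long, lying along the near side of the tray.
- mug: Bystander: white mug, 72 diameter, 75 high.
- salt: Bystander: glass salt jar, 56 diameter, 65 high.
- bowl: Bystander: steel mixing bowl with a black foot, 170 diameter, 89 high.
- oil: Bystander: oil bottle, 60 diameter, 200 high.
- pan_lid: Bystander: steel pan lid with a black knob, 150 diameter, 46 high.
- ramekin: Bystander: round white ramekin, 84 diameter, 45 high.
Not all that is in view belongs to the job. What is shaped like the dish1 but purple or red is not meant.

How it is judged:
By the outcome, as a careful person would: the job done as asked, in the order asked, and still so for the second after the job is handed in, while the arm keeps its last pose, push and grip.
It also fails if it takes over 72 s, if anything falls off the work surface, if the arm or the gripper's body presses on something with over 40 N, if the wrist force passes 120 N, or if a joint passes its speed limit or range.

## Working session

There is one attempt and no reset: what is moved stays moved. The work goes in short steps, Python scripts to look and compute and a shell command to move; the robot and the scene stay as the last step left them, time stands still between calls to the robot, and variables do not carry over. Pictures are saved under pics/ and viewed, and the job is handed in when it is done.

```bash
ls; mkdir -p pics; cat > h.py <<'E'
import numpy as np,cv2
from workcell import env
from scipy.spatial.transform import Rotation as Ro
def cam(n):
    m=env.camera_model(n)
    K=np.array([[m['fx'],0,m['cx']],[0,m['fy'],m['cy']],[0,0,1]]);d=np.array(m['distortion'])
    return m,K,d
def RT(n,st=None):
    m,K,d=cam(n)
    if n!='wrist': return np.array(m['R']),np.array(m['t']),K,d
    st=st or env.get_state()
    w,x,y,z=st['orientation'];T=np.eye(4);T[:3,:3]=Ro.from_quat([x,y,z,w]).as_matrix();T[:3,3]=st['tcp_pos']
    M=np.linalg.inv(T@np.array(m['mount']));return M[:3,:3],M[:3,3],K,d
def back(rt,uv,z):
    R,t,K,d=rt
    p=cv2.undistortPoints(np.array(uv,float).reshape(-1,1,2),K,d).reshape(-1,2)
    r=np.c_[p,np.ones(len(p))]@R
    c=-R.T@t
    return c+r*((z-c[2])/r[:,2])[:,None]
def proj(rt,X):
    R,t,K,d=rt
    return cv2.projectPoints(np.array(X,float).reshape(-1,1,3),cv2.Rodrigues(R)[0],t,K,d)[0].reshape(-1,2)
E
python3 - <<'E'
from h import *
s=env.get_state();print(s)
for n in('scene','side','wrist'):
    cv2.imwrite(f'pics/{n}0.png',env.read_camera(n))
    print(n,env.camera_model(n))
R=Ro.from_quat(np.roll(s['orientation'],-1)).as_matrix();print(R.round(3))
E
```

```text
pics
{'clock': 0.0, 'joint_pos': array([-1.32460314e+00,  3.14000023e-01,  4.49691006e-02,  1.30361311e+00,
        4.16302100e-05,  1.43118173e+00]), 'qvel': array([ 0.00095971, -0.00095096, -0.00141574,  0.00114834, -0.00030991,
        0.00026089]), 'tau': array([ 6.92593658e-04, -4.80623174e+01,  2.98536390e+01,  1.91507471e-02,
       -9.65552954e-05, -2.07581434e-05]), 'tcp_pos': array([ 0.21624396, -0.53222738,  0.23040506]), 'orientation': array([ 0.13553908, -0.13557928,  0.69464396, -0.69333772]), 'wrist_force': array([-0.18037795,  0.29672906, -0.02412273]), 'ft_torque': array([ 0.02022885, -0.0022261 ,  0.00014474]), 'finger_gap': 0.08574364480319484}
scene {'fx': 517.4064867252108, 'fy': 517.4064867252108, 'cx': 311.7368757168679, 'cy': 189.18730792902846, 'distortion': array([-0.03301939,  0.        ,  0.        ,  0.        ,  0.        ]), 'R': array([[ 0.85226334,  0.52310526, -0.00284169],
       [ 0.4113777 , -0.67356828, -0.61406364],
       [-0.32313399,  0.52217493, -0.7892514 ]]), 't': array([-0.42546364, -0.15458928,  1.99249431])}
side {'fx': 486.266230007228
[... 286 characters left out ...]
, -0.709224  , -0.5916309 ]]), 't': array([0.45239146, 0.23350796, 1.17235272])}
wrist {'fx': 315.8693490411189, 'fy': 315.8693490411189, 'cx': 319.5576897743761, 'cy': 202.90769665554535, 'distortion': array([-0.06441828,  0.        ,  0.        ,  0.        ,  0.        ]), 'mount': array([[ 2.82712179e-04,  9.45484915e-01,  3.25665773e-01,
        -8.41903452e-02],
       [ 1.05053805e-03, -3.25665887e-01,  9.45484334e-01,
        -1.42433902e-01],
       [ 9.99999408e-01,  7.48243517e-05, -1.08533759e-03,
        -1.86034194e-04],
       [ 0.00000000e+00,  0.00000000e+00,  0.00000000e+00,
         1.00000000e+00]])}
[[-0.926 -0.     0.376]
 [-0.376  0.002 -0.926]
 [-0.    -1.    -0.002]]
```

View pics/scene0.png

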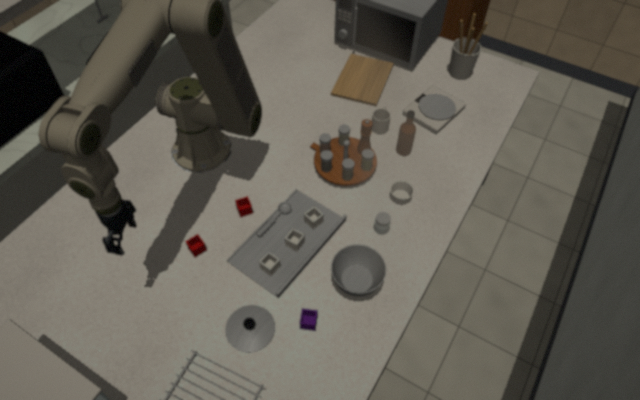

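View pics/side0.png

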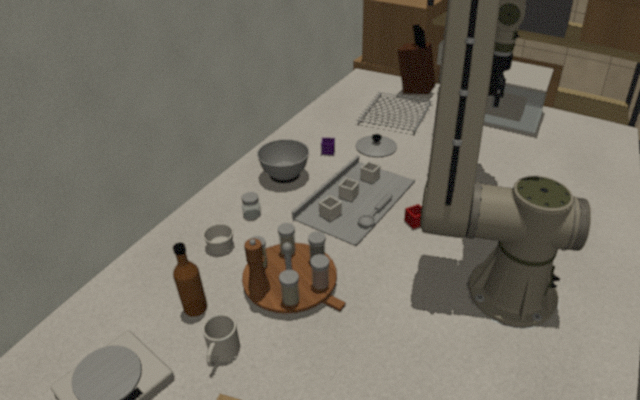

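View pics/wrist0.png

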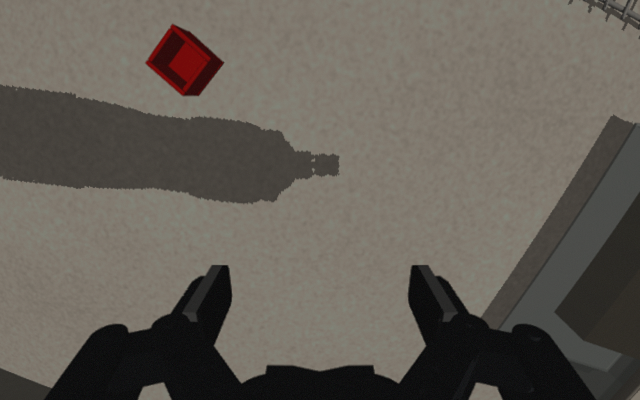

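The scene view shows the three white dishes on the tray at about (270,263), (294,239) and (313,216). The red dishes at (196,245) and (244,206) and the purple one at (309,319) are decoys. The carousel is at (345,160), with the mill at (366,135). Next I'll look at close crops.

```bash
python3 - <<'E'
import cv2
a=cv2.imread('pics/scene0.png')
cv2.imwrite('pics/s_tray.png',cv2.resize(a[185:300,220:360],None,fx=5,fy=5,interpolation=cv2.INTER_CUBIC))
cv2.imwrite('pics/s_car.png',cv2.resize(a[105:195,295:425],None,fx=6,fy=6,interpolation=cv2.INTER_CUBIC))
a=cv2.imread('pics/side0.png')
cv2.imwrite('pics/d_tray.png',cv2.resize(a[145:245,285:425],None,fx=5,fy=5,interpolation=cv2.INTER_CUBIC))
cv2.imwrite('pics/d_car.png',cv2.resize(a[215:325,225:360],None,fx=5,fy=5,interpolation=cv2.INTER_CUBIC))
E
```

```text
(no output)
```

View pics/s_tray.png

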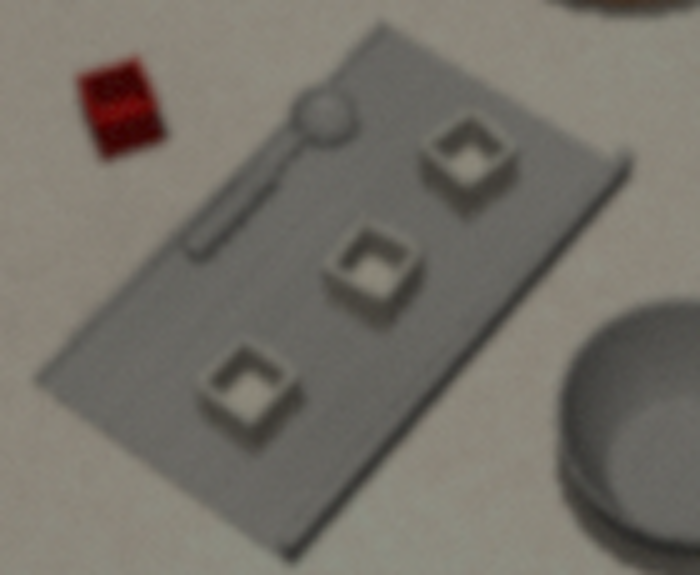

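View pics/s_car.png

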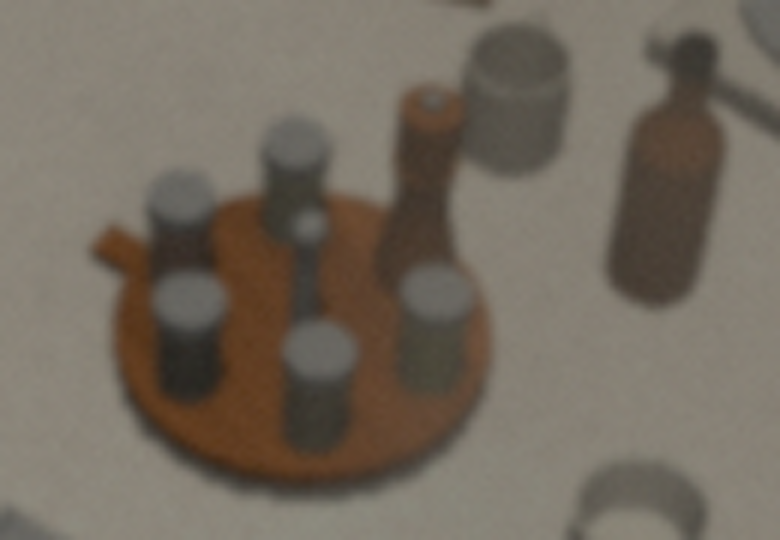

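View pics/d_tray.png

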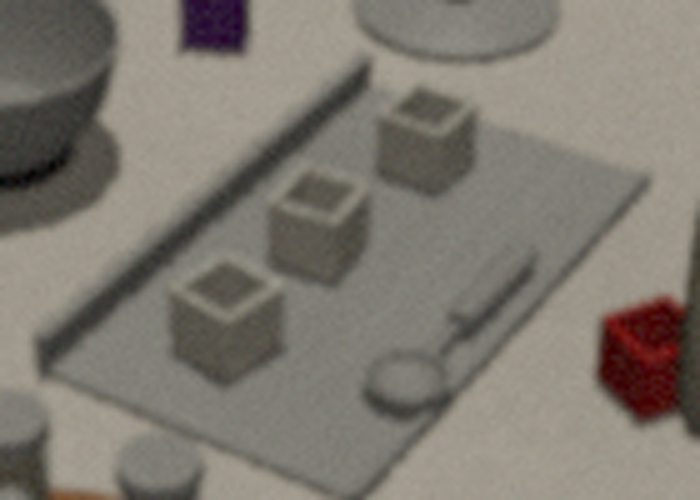

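View pics/d_car.png

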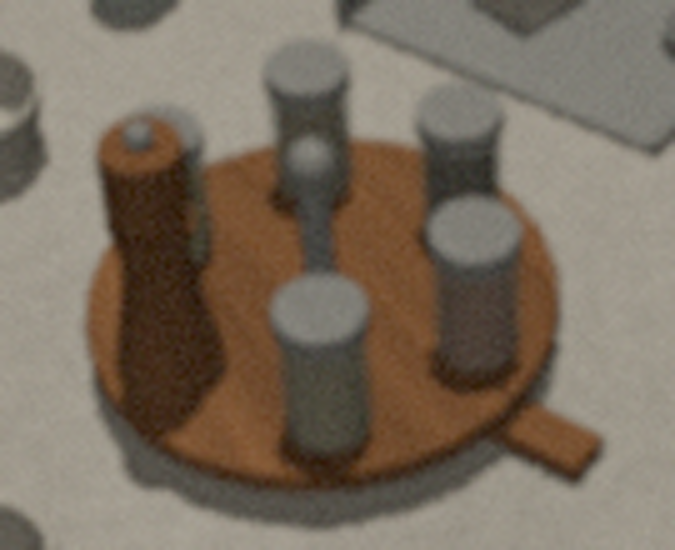

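```bash
cat > m1.py <<'E'
from h import *
from scipy.optimize import least_squares
S,D=RT('scene'),RT('side')
def px(p,s,o): return (np.array(p,float)+.5)/s-.5+np.array(o)
def tri(a,b):
    f=lambda X:np.r_[proj(S,X)[0]-a,proj(D,X)[0]-b]
    r=least_squares(f,[.5,0,.05]);return r.x,r.fun
so,do=(220,185),(285,145)
for n,a,b in [('dish0',[(200,385),(243,343),(298,380),(250,418)],[(377,127),(425,88),(475,110),(430,137)]),
 ('dish1',[(322,268),(368,228),(425,262),(378,305)],[(268,213),(315,170),(370,190),(322,225)]),
 ('dish2',[(420,158),(468,110),(517,150),(470,190)],[(172,292),(225,258),(283,290),(228,320)])]:
    A=back(S,px(a,5,so),.051);B=back(D,px(b,5,do),.051);print(n,A.mean(0).round(4),B.mean(0).round(4))
print('tray scene NR NL FLtop', back(S,px([(38,380),(382,22)],5,so),.008).round(4),back(S,px([(630,150)],5,so),.03).round(4),back(S,px([(292,560)],5,so),0).round(4))
print('tray side NL NR',back(D,px([(355,500),(652,180)],5,do),.008).round(4),'edge L,R',back(D,px([(38,340),(368,62)],5,do),.03).round(4))
co,eo=(295,105),(225,215)
h=tri(px((310,225),6,co),px((310,157),5,eo));print('hub',h)
m=tri(px((433,100),6,co),px((138,135),5,eo));print('mill',m)
print('tab',back(S,px([(120,228),(92,248)],6,co),.014),back(D,px([(602,443),(575,478)],5,eo),.014))
E
python3 m1.py
```

```text
dish0 [ 0.5216 -0.2931  0.051 ] [ 0.5154 -0.2804  0.051 ]
dish1 [ 0.5425 -0.1791  0.051 ] [ 0.5355 -0.1657  0.051 ]
dish2 [ 0.5485 -0.0696  0.051 ] [ 0.5424 -0.0603  0.051 ]
tray scene NR NL FLtop [[ 0.3881 -0.3447  0.008 ]
 [ 0.4201  0.0208  0.008 ]] [[0.6339 0.0016 0.03  ]] [[ 0.5977 -0.3616  0.    ]]
tray side NL NR [[ 0.4196  0.0252  0.008 ]
 [ 0.3811 -0.3378  0.008 ]] edge L,R [[ 0.6299  0.0065  0.03  ]
 [ 0.5902 -0.353   0.03  ]]
hub (array([0.5090175 , 0.21963495, 0.12215355]), array([-0.08643238,  0.00405219, -0.05697954, -0.00108691]))
mill (array([0.54620271, 0.29591432, 0.18075464]), array([-0.05777048,  0.00667165, -0.03617985, -0.00251354]))
tab [[0.36166465 0.24514158 0.014     ]
 [0.35545856 0.22095948 0.014     ]] [[0.35006905 0.22917032 0.014     ]
 [0.35164517 0.25406794 0.014     ]]
```

```bash
python3 -m inch '[[[-30,-2,-17,2],[-75,-5,-43,6],[-120,-10,-70,10],[-165,-12,-95,14],[-210,-14,-120,17],[-255,-16,-147,20],[-300,-18,-174,23],[-345,-20,-200,26],[-373,-20,-217,28],[-373,-20,-217,28]]]' 25; python3 - <<'E'
from h import *
s=env.get_state();print(s['joint_pos'],s['tcp_pos'],s['orientation'],s['finger_gap'],s['wrist_force'])
cv2.imwrite('pics/w1.png',env.read_camera('wrist'))
E
```

```text
clock: 1.15
tcp_pos: [0.4827, -0.1868, 0.2512]
orientation: [-0.034, 0.034, 0.707, -0.706]
wrist_force: [0.1, -1.1, -0.3]
finger_gap: 0.0253
[-5.25339108e-01  1.96150529e-01 -5.98528152e-02  1.31477813e+00
  1.54916692e-03  2.71219735e+00] [ 0.48270069 -0.18680194  0.2511536 ] [-0.03365193  0.03416454  0.70677716 -0.70580902] 0.02526622152699867 [ 0.0815891  -1.06433695 -0.31067289]
```

View pics/w1.png

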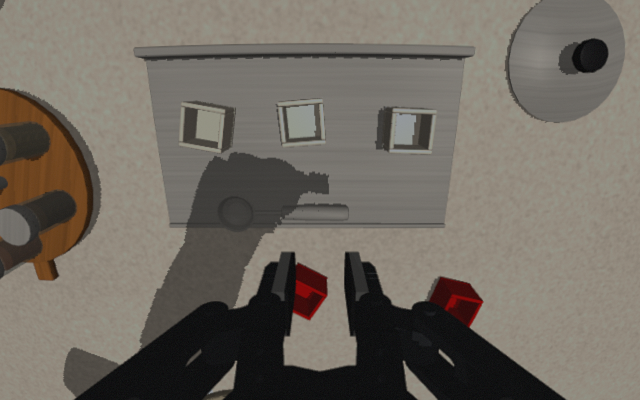

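```bash
python3 - <<'E'
import cv2
a=cv2.imread('pics/w1.png')
cv2.imwrite('pics/w1a.png',cv2.resize(a[35:165,125:335],(798,494),interpolation=cv2.INTER_CUBIC))
cv2.imwrite('pics/w1b.png',cv2.resize(a[35:165,275:485],(798,494),interpolation=cv2.INTER_CUBIC))
E
```

```text
(no output)
```

View pics/w1a.png

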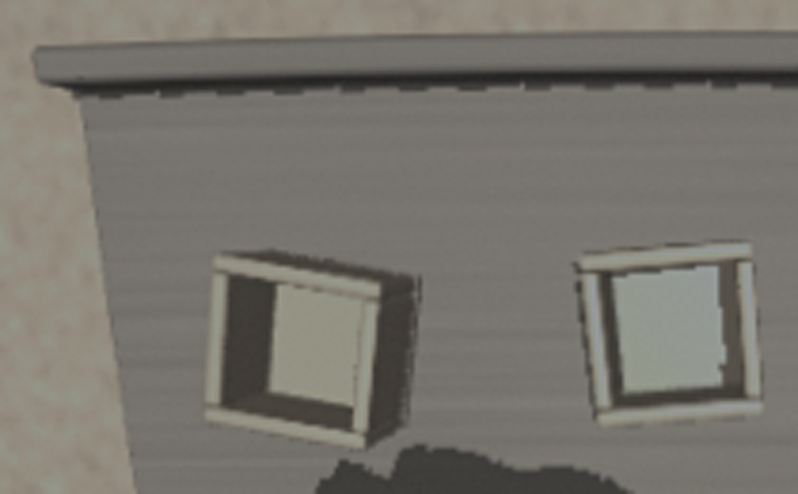

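View pics/w1b.png

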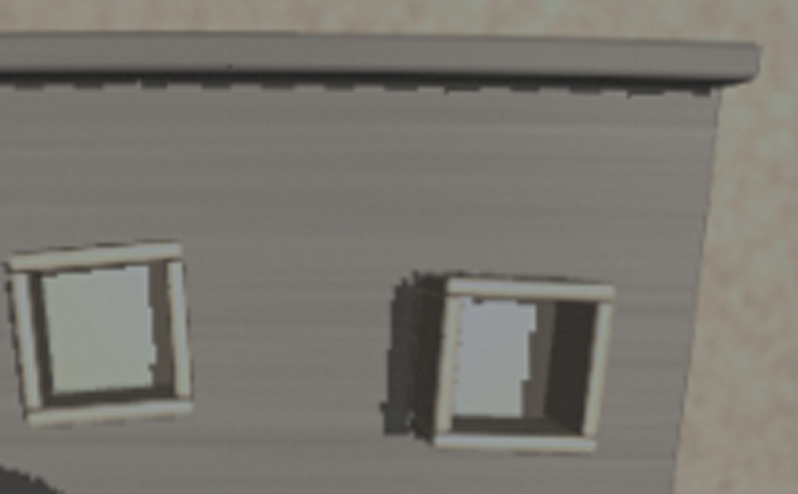

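```bash
cat > m2.py <<'E'
from h import *
st={'orientation':[-0.03365193,0.03416454,0.70677716,-0.70580902],'tcp_pos':[0.48270069,-0.18680194,0.2511536]}
W=RT('wrist',st)
def px(p,o,s=3.8): return (np.array(p,float)+.5)/s-.5+np.array(o)
A,B=(125,35),(275,35)
e=back(W,np.r_[px([(44,84)],A),px([(745,82)],B)],.03);n=back(W,[(170,227),(445,227)],.008)
print('edge',e.round(4),'near',n.round(4))
v=e[0]-e[1];yaw=np.arctan2(-v[0],v[1]);print('tray yaw',np.degrees(yaw),np.linalg.norm(v))
v2=n[0]-n[1];print('near yaw',np.degrees(np.arctan2(-v2[0],v2[1])))
ux=np.array([np.cos(yaw),np.sin(yaw)]);uy=np.array([-ux[1],ux[0]])
o=e[:,:2].mean(0)-.09*ux;print('origin',o, 'near in tray',[(q[:2]-o)@np.c_[ux,uy] for q in n])
for k,c in dict(dish0=px([(450,282),(613,290),(596,452),(434,443)],B),dish1=px([(580,262),(750,243),(762,410),(602,423)],A),dish2=px([(215,255),(381,292),(366,446),(206,415)],A)).items():
    P=back(W,c,.051)[:,:2];m=P.mean(0);d=P[0]-P[1]+P[3]-P[2]
    print(k,m.round(4),'tray',((m-o)@np.c_[ux,uy]).round(4),'yaw rel',np.degrees(np.arctan2(-d[0],d[1])-yaw).round(1),np.linalg.norm(d)/2)
E
python3 m2.py
```

```text
edge [[ 6.281e-01  4.000e-04  3.000e-02]
 [ 5.926e-01 -3.600e-01  3.000e-02]] near [[ 0.4193  0.0229  0.008 ]
 [ 0.3843 -0.3452  0.008 ]]
tray yaw -5.631604852031113 0.3621538886307618
near yaw -5.4383454756831595
origin [ 0.52079658 -0.17101083] near in tray [array([-0.12003803,  0.18299676]), array([-0.11879092, -0.18673512])]
dish0 [ 0.5201 -0.2896] tray [ 0.0109 -0.1181] yaw rel -2.3 0.046619507502133534
dish1 [ 0.5399 -0.1726] tray [0.0191 0.0003] yaw rel 5.4 0.046309183562974435
dish2 [ 0.5462 -0.0646] tray [0.0148 0.1084] yaw rel -12.2 0.04696640495061053
```

Tray yaw is −5.6° and its origin is (0.521, −0.171). The dishes are at tray x = 11, 19 and 15 mm. All three are the white ones on the tray floor, and the red dishes lie outside the tray. First I'll push dish0, going down behind it.

```bash
python3 -m inch '[[[2,20,30,0],[6,45,70,0],[6,85,99,0],[6,130,99,0],[6,175,99,0],[6,205,99,0],[6,222,99,0],[6,231,99,0],[6,231,99,0]]]' 20
```

```text
clock: 2.1
tcp_pos: [0.4627, -0.2895, 0.0192]
orientation: [-0.038, 0.036, 0.707, -0.706]
wrist_force: [-0.3, 1.0, 0.5]
finger_gap: 0.02
```

```bash
python3 -m inch '[[[-8,0,-4,-0.4],[-16,0,-4,-0.4],[-23,0,-4,-0.4],[-30,0,-4,-0.4],[-37,0,-4,-0.4],[-44,0,-4,-0.4],[-51,0,-4,-0.4],[-58,0,-4,-0.4],[-64,0,-4,-0.4],[-68,0,-4,-0.4]]]';python3 - <<'E'
from h import *
cv2.imwrite('pics/w2.png',env.read_camera('wrist'))
cv2.imwrite('pics/d2.png',cv2.resize(env.read_camera('side')[145:245,285:425],None,fx=5,fy=5,interpolation=cv2.INTER_CUBIC))
E
```

```text
clock: 3.1
tcp_pos: [0.5329, -0.2923, 0.0202]
orientation: [0.034, -0.034, -0.706, 0.706]
wrist_force: [-2.2, -0.4, 1.6]
finger_gap: 0.02
```

View pics/w2.png

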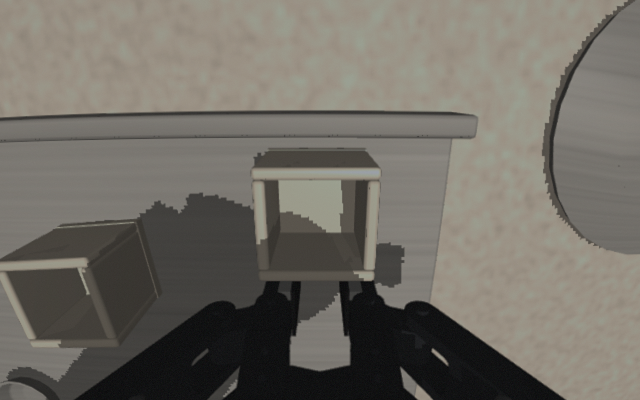

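View pics/d2.png

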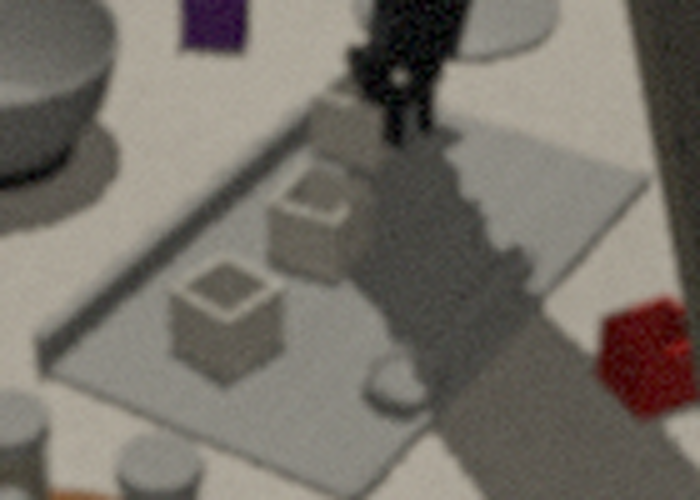

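The dish at (317,220) in the wrist view is moving squarely and is 7–8 mm short of the edge. I'll continue slowly.

```bash
python3 -m inch '[[[-3,0,0,0],[-5,0,0,0],[-7,0,0,0],[-8,0,0,0]]]'; python3 -m inch '[[[-1,0,0,0],[-2,0,0,0],[-2,0,0,0]]]';python3 - <<'E'
from h import *
a=env.read_camera('wrist')
cv2.imwrite('pics/w3.png',cv2.resize(a[90:310,220:400],None,fx=2.7,fy=2.7))
E
```

```text
clock: 3.6
tcp_pos: [0.5403, -0.2931, 0.0203]
orientation: [0.034, -0.034, -0.706, 0.706]
wrist_force: [-0.9, -0.6, -0.3]
finger_gap: 0.02
clock: 3.9
tcp_pos: [0.5407, -0.293, 0.0202]
orientation: [-0.035, 0.033, 0.706, -0.706]
wrist_force: [-5.2, 0.1, 2.4]
finger_gap: 0.0201
```

View pics/w3.png

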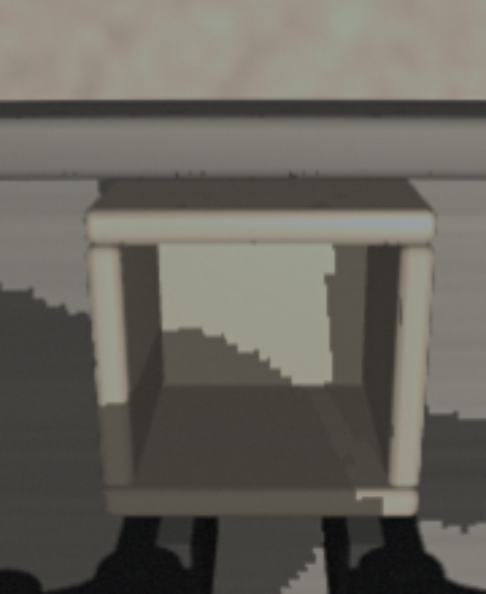

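It's in contact at 5 N. I'll press a little harder to square it, then back off, lift and go to dish1.

```bash
python3 -m inch '[[[-1.5,0,0,0],[-3,0,0,0],[-3,0,0,0]]]'; python3 -m inch '[[[4,0,0,0],[14,0,0,0],[40,0,0,0],[65,-20,0,0],[80,-50,0,0]]]'
```

```text
clock: 4.25
tcp_pos: [0.5406, -0.293, 0.0202]
orientation: [-0.037, 0.031, 0.706, -0.706]
wrist_force: [-14.9, 0.1, 9.3]
finger_gap: 0.0202
clock: 4.75
tcp_pos: [0.4624, -0.2841, 0.0688]
orientation: [-0.035, 0.033, 0.707, -0.705]
wrist_force: [-0.0, -0.3, 0.3]
finger_gap: 0.0198
```

```bash
python3 -m inch '[[[0,0,-30,0],[0,0,-75,0],[0,0,-112,0],[-3,15,-118,0],[-5,35,-118,0],[-5,46,-118,0],[-5,49,-118,0],[-5,49,-118,0]]]'; python3 -m inch '[[[-8,0,0,0],[-16,0,0,0],[-23,0,0,0],[-30,0,0,0],[-37,0,0,0],[-44,0,0,0],[-51,0,0,0],[-58,0,0,0],[-62,0,0,0],[-65,0,0,0]]]'
```

```text
clock: 5.55
tcp_pos: [0.4814, -0.169, 0.021]
orientation: [-0.034, 0.034, 0.706, -0.706]
wrist_force: [-0.2, 1.3, -0.5]
finger_gap: 0.0201
clock: 6.55
tcp_pos: [0.5469, -0.1751, 0.0212]
orientation: [0.034, -0.034, -0.706, 0.706]
wrist_force: [-0.5, 1.0, 1.3]
finger_gap: 0.0198
```

```bash
python3 -m inch '[[[-3,0,0,0],[-5,0,0,0],[-6,0,0,0],[-7,0,0,0],[-9,0,0,0],[-9,0,0,0]]]';python3 -m inch '[[[-1,0,0,0],[-1.5,0,0,0],[-1.5,0,0,0]]]';python3 - <<'E'
from h import *
a=env.read_camera('wrist')
cv2.imwrite('pics/w4.png',a)
E
```

```text
clock: 7.15
tcp_pos: [0.5521, -0.1755, 0.0212]
orientation: [0.036, -0.032, -0.706, 0.706]
wrist_force: [-9.9, -0.2, 8.0]
finger_gap: 0.0203
clock: 7.45
tcp_pos: [0.552, -0.1755, 0.0211]
orientation: [0.037, -0.031, -0.706, 0.706]
wrist_force: [-15.0, 0.1, 11.6]
finger_gap: 0.02
```

View pics/w4.png

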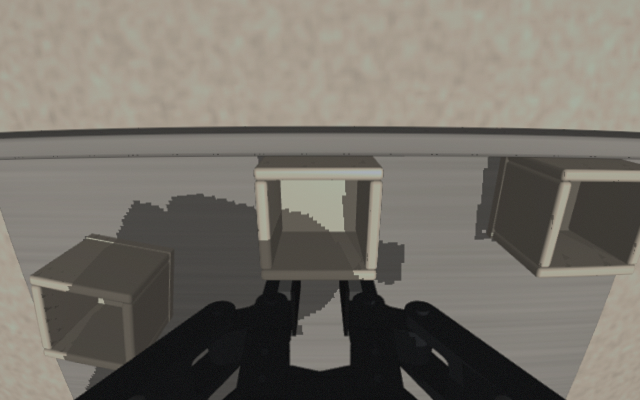

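Dish1 at (318,220) is flush and square, and dish0 at (570,215) is still in place. Next is dish2.

```bash
python3 -m inch '[[[4,0,0,0],[14,0,0,0],[40,0,0,0],[65,-20,0,0],[80,-50,-10,0],[81,-50,-50,0],[81,-50,-95,0],[81,-40,-110,0],[81,-15,-110,0],[81,0,-110,0]]]'; python3 - <<'E'
from h import *
s=env.get_state();print(s['joint_pos'],s['tcp_pos'])
d=s['tcp_pos'][:2]-[.5208,-.171];print(d@np.array([[.9952,.0981],[-.0981,.9952]]))
E
```

```text
clock: 8.5
tcp_pos: [0.4868, -0.0578, 0.0206]
orientation: [0.033, -0.034, -0.706, 0.706]
wrist_force: [-0.5, 0.6, 0.2]
finger_gap: 0.0199
[-2.82313566e-01  3.23428430e-01 -5.03002155e-01  7.43158180e-01
  2.10449795e-04  2.95323314e+00] [ 0.4868122  -0.05784193  0.02059159]
[-0.04492547  0.10928071]
```

```bash
python3 -m inch '[[[-8,0,0,0],[-16,0,0,0],[-22,0,0,0],[-28,0,0,0],[-35,0,0,0],[-42,0,0,0],[-49,0,0,0],[-56,0,0,0],[-62,0,0,0],[-67,0,0,0]]]'; python3 -m inch '[[[-3,0,0,0],[-5,0,0,0],[-7,0,0,0],[-9,0,0,0],[-11,0,0,0],[-11,0,0,0]]]'
```

```text
clock: 9.5
tcp_pos: [0.5541, -0.0653, 0.0212]
orientation: [0.034, -0.034, -0.706, 0.706]
wrist_force: [-2.1, 0.4, 2.1]
finger_gap: 0.0201
clock: 10.1
tcp_pos: [0.5627, -0.0661, 0.0211]
orientation: [0.035, -0.033, -0.706, 0.706]
wrist_force: [-6.9, 0.0, 4.1]
finger_gap: 0.0201
```

```bash
python3 -m inch '[[[-1,0,0,0],[-3,0,0,0],[-3,0,0,0]]]'; python3 -m inch '[[[4,0,0,0],[14,0,0,0],[40,0,0,0],[65,-20,0,0],[80,-50,10,0],[81,-90,40,0],[81,-130,70,0],[81,-170,100,0],[81,-200,110,0],[81,-200,110,0]]]';python3 - <<'E'
from h import *
s=env.get_state();print(s['orientation'],s['tcp_pos'])
a=env.read_camera('wrist')
cv2.imwrite('pics/w5.png',a)
cv2.imwrite('pics/w5a.png',cv2.resize(a[0:180,120:500],None,fx=2.1,fy=2.1,interpolation=cv2.INTER_CUBIC))
E
```

```text
clock: 10.4
tcp_pos: [0.5626, -0.066, 0.0209]
orientation: [-0.037, 0.031, 0.706, -0.706]
wrist_force: [-13.3, -0.5, 10.3]
finger_gap: 0.0197
clock: 11.4
tcp_pos: [0.479, -0.1714, 0.2263]
orientation: [0.031, -0.038, -0.705, 0.708]
wrist_force: [0.3, 0.2, 0.1]
finger_gap: 0.0198
[ 0.03142983 -0.03820277 -0.70454429  0.70793365] [ 0.47895741 -0.17144508  0.22627219]
```

View pics/w5.png

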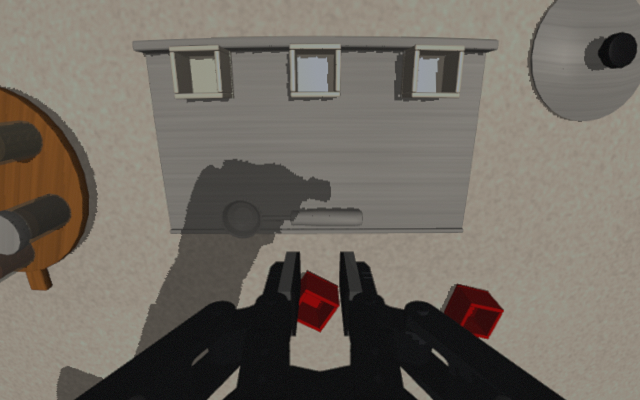

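View pics/w5a.png

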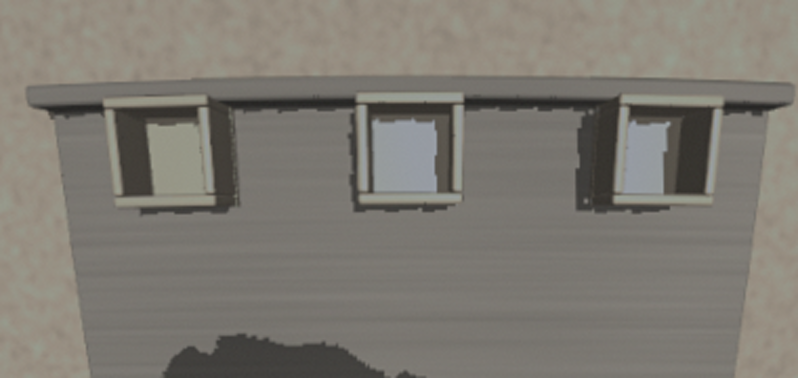

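All three dishes are now flush in a straight row at (197,72), (315,72) and (437,72), and the spoon hasn't moved. Next I'll find what stands around the carousel.

```bash
python3 - <<'E'
from h import *
S,D=RT('scene'),RT('side')
px=lambda p,s,o:(np.array(p,float)+.5)/s-.5+np.array(o)
print('oil base front',back(S,px([(655,298)],6,(295,105)),0),'cap',back(S,px([(692,48)],6,(295,105)),.2), back(D,[(179,248)],.2))
print('mug',back(S,px([(520,55)],6,(295,105)),.075),back(D,[(221,328)],.075))
E
```

```text
oil base front [[0.67697897 0.38200051 0.        ]] cap [[0.66424781 0.39617492 0.2       ]] [[0.66001994 0.40334764 0.2       ]]
mug [[0.53240015 0.46121147 0.075     ]] [[0.52628816 0.4603533  0.075     ]]
```

```bash
python3 -m inch '[[[3,-20,-20,-4],[8,-45,-60,-12],[14,-70,-105,-20],[20,-90,-150,-28],[28,-104,-195,-36],[35,-104,-240,-44],[42,-104,-285,-52],[48,-104,-330,-60],[55,-104,-375,-68],[60,-104,-415,-76]]]' 85; python3 -m inch '[[[5,0,-8,-4],[7,0,-14,-9],[7,0,-14,-9],[7,0,-14,-9]]]'; python3 - <<'E'
from h import *
s=env.get_state();print(s['joint_pos'],s['orientation'],s['tcp_pos'])
a=env.read_camera('wrist')
cv2.imwrite('pics/w6.png',a)
E
```

```text
clock: 12.45
tcp_pos: [0.455, 0.2532, 0.3237]
orientation: [0.41, -0.411, 0.576, -0.576]
wrist_force: [1.7, 0.5, 0.5]
finger_gap: 0.085
clock: 12.85
tcp_pos: [0.4404, 0.2489, 0.3243]
orientation: [0.451, -0.452, 0.544, -0.544]
wrist_force: [0.3, 0.3, 0.5]
finger_gap: 0.0851
[ 3.55565477e-01  1.69016061e-01  8.41599135e-02  1.48692521e+00
 -1.87402119e-05  2.11082444e+00] [ 0.4514937  -0.45215529  0.54403419 -0.54381599] [0.44043013 0.24888495 0.32430502]
```

View pics/w6.png

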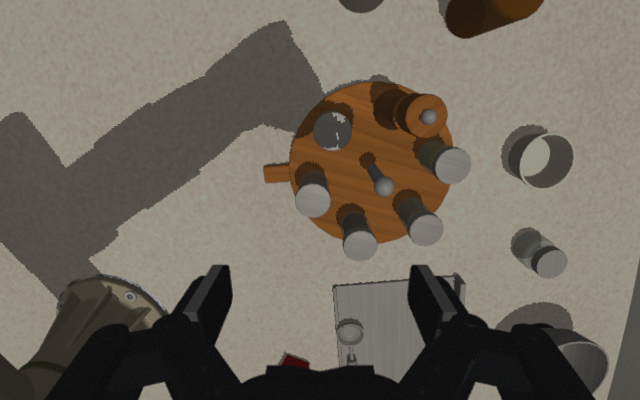

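```bash
python3 - <<'E'
import cv2
a=cv2.imread('pics/w6.png')
cv2.imwrite('pics/w6a.png',cv2.resize(a[70:255,255:475],None,fx=3.2,fy=3.2,interpolation=cv2.INTER_CUBIC))
E
```

```text
(no output)
```

View pics/w6a.png

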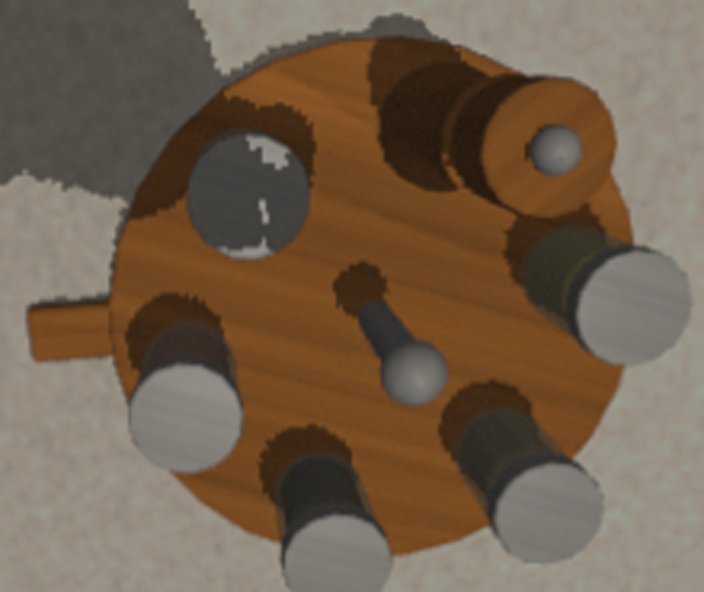

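```bash
cat > m3.py <<'E'
from h import *
from scipy.optimize import least_squares
st={'orientation':[0.4514937,-0.45215529,0.54403419,-0.54381599],'tcp_pos':[0.44043013,0.24888495,0.32430502]}
W=RT('wrist',st)
px=lambda p:(np.array(p,float)+.5)/3.2-.5+np.array((255,70))
hub=px([(414,373)]);mill=px([(549,147)]);jars=px([(248,196),(185,417),(548,512),(634,306)]);ks=[1,2,4,5]
print('hub',back(W,hub,.118),'mill',back(W,mill,.176));print(back(W,jars,.108))
def X(p):
    P=[[p[0],p[1],.118],[p[0]+.085*np.cos(p[2]),p[1]+.085*np.sin(p[2]),.176]]
    for k in ks:
        a=p[2]+k*np.pi/3;P.append([p[0]+.085*np.cos(a),p[1]+.085*np.sin(a),.108])
    return P
obs=np.r_[hub,mill,jars]
r=least_squares(lambda p:(proj(W,X(p))-obs).ravel(),[.509,.22,1.12]);print(r.x,np.degrees(r.x[2]),r.fun.reshape(-1,2).round(1))
t=back(W,px([(28,308),(36,360),(110,298),(113,355)]),.014)[:,:2];print('tab',t)
c=r.x[:2]
print('tip dir',t[:2].mean(0),np.degrees(np.arctan2(*(t[:2].mean(0)-c)[::-1])),np.linalg.norm(t[:2].mean(0)-c))
for a,b in((2,0),(3,1)): print('edge dir',np.degrees(np.arctan2(*(t[b]-t[a])[::-1])))
E
python3 m3.py
```

```text
hub [[0.51008332 0.22034635 0.118     ]] mill [[0.54673669 0.29754604 0.176     ]]
[[0.4623203  0.29162144 0.108     ]
 [0.42520287 0.21580717 0.108     ]
 [0.55665982 0.15170235 0.108     ]
 [0.59420831 0.22777979 0.108     ]]
[0.50966704 0.22131333 1.11753748] 64.03018117780817 [[-0.5 -0.7]
 [ 0.1 -0.2]
 [-0.2 -0.1]
 [-0.2  0.4]
 [ 0.5  0.5]
 [ 0.2  0.4]]
tab [[0.35657144 0.25010181]
 [0.35437278 0.22550712]
 [0.3944273  0.24767214]
 [0.39007989 0.22124765]]
tip dir [0.35547211 0.23780447] 173.8954243992505 0.15507427942941263
edge dir 176.32767803344913
edge dir 173.19737310655293
```

```bash
cat > go.py <<'E'
from h import *
C=np.array([.5097,.2213]);
def rows(targets,s=None):
    """targets: (x,y,z,dyaw_deg world ccw) -> rows in tool axes"""
    s=s or env.get_state();R=Ro.from_quat(np.roll(s['orientation'],-1)).as_matrix()
    for x,y,z,dy in targets:
        d=R.T@(np.array([x,y,z])-s['tcp_pos'])*1000;print(np.r_[d,-dy].round(1).tolist())
E
python3 - <<'E'
from go import *
print(Ro.from_quat(np.roll(env.get_state()['orientation'],-1)).as_matrix().round(3))
rows([(.5469,.2977,.23,0),(.5469,.2977,.141,0)])
E
```

```text
[[-0.184 -0.001  0.983]
 [-0.983 -0.    -0.184]
 [ 0.    -1.    -0.001]]
[-67.8, 94.4, 95.4, 0.0]
[-67.8, 183.4, 95.5, 0.0]
```

```bash
python3 -m inch '[[[-20,10,28,0],[-45,25,63,0],[-63,50,88,0],[-67.8,80,95.5,0],[-67.8,94,95.5,0],[-67.8,94,95.5,0]]]' 85 30; python3 - <<'E'
from go import *
rows([(.5469,.2977,.141,0)])
cv2.imwrite('pics/w7.png',env.read_camera('wrist'))
E
```

```text
clock: 13.5
tcp_pos: [0.5463, 0.2969, 0.2275]
orientation: [0.45, -0.454, 0.545, -0.543]
wrist_force: [1.1, -0.5, -0.0]
finger_gap: 0.085
[-1.2, 86.5, 0.9, 0.0]
```

View pics/w7.png

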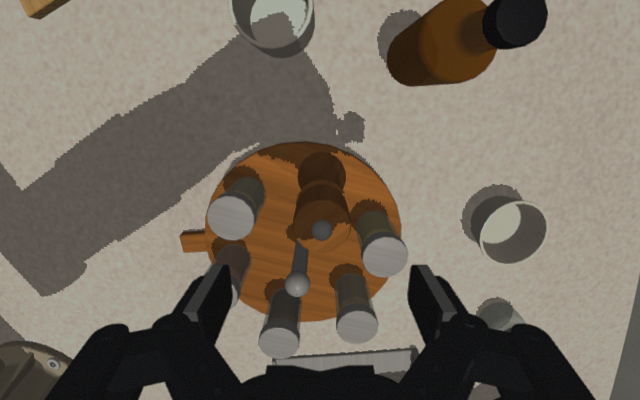

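The mill's nut at (322,230) is centred between the fingers, so I'll go down and grip.

```bash
python3 -m inch '[[[-1,20,1,0],[-1,50,1,0],[-1,75,1,0],[-1,86,1,0],[-1,86,1,0]]]' 85 30; python3 -m inch '[[[0,0,0,0],[0,0,0,0],[0,0,0,0],[0,0,0,0],[0,0,0,0],[0,0,0,0],[0,0,0,0],[0,0,0,0]]]' 30 30
```

```text
clock: 14.05
tcp_pos: [0.5477, 0.2983, 0.1449]
orientation: [0.452, -0.453, 0.544, -0.544]
wrist_force: [0.4, -1.1, 0.7]
finger_gap: 0.0851
clock: 14.85
tcp_pos: [0.5489, 0.299, 0.1469]
orientation: [-0.453, 0.451, -0.543, 0.544]
wrist_force: [-1.8, 0.0, 5.3]
finger_gap: 0.0393
```

```bash
python3 - <<'E'
from go import *
s=env.get_state();R=Ro.from_quat(np.roll(s['orientation'],-1)).as_matrix()
for th in [1.5,4.5,8.5,12.5,17,21.5,26,30,34,36.6,38]:
    a=np.radians(64+np.array([0,th]));d=.085*np.array([np.cos(a[1])-np.cos(a[0]),np.sin(a[1])-np.sin(a[0]),0])
    print(np.r_[R.T@d*1000,-th].round(1).tolist())
E
```

```text
[-0.6, -0.0, -2.2, -1.5]
[-1.5, -0.0, -6.5, -4.5]
[-2.5, -0.0, -12.4, -8.5]
[-3.0, -0.0, -18.3, -12.5]
[-3.1, -0.0, -24.9, -17.0]
[-2.6, -0.1, -31.6, -21.5]
[-1.7, -0.1, -38.2, -26.0]
[-0.4, -0.1, -44.0, -30.0]
[1.3, -0.1, -49.7, -34.0]
[2.6, -0.1, -53.3, -36.6]
[3.4, -0.1, -55.2, -38.0]
```

```bash
python3 -m inch '[[[-0.6,0,-2.2,-1.5],[-1.5,0,-6.5,-4.5],[-2.5,0,-12.4,-8.5],[-3,0,-18.3,-12.5],[-3.1,0,-24.9,-17],[-2.6,0,-31.6,-21.5],[-1.7,0,-38.2,-26],[-0.4,0,-44,-30],[1.3,0,-49.7,-34],[2.6,0,-53.3,-36.6]]]'; python3 - <<'E'
from go import *
s=env.get_state();print(s['joint_pos'].round(2));d=s['tcp_pos'][:2]-C;print(np.hypot(*d),np.degrees(np.arctan2(d[1],d[0])))
E
```

```text
clock: 15.85
tcp_pos: [0.4943, 0.3067, 0.1469]
orientation: [0.601, -0.6, 0.374, -0.373]
wrist_force: [-5.8, 1.5, 8.1]
finger_gap: 0.0394
[ 0.42  0.36 -0.09  1.11  0.    1.53]
0.08673659423266356 100.25220889499974
```

```bash
python3 -m inch '[[[-0.6,0,-2.2,-1.5],[-1.5,0,-6.5,-4.5],[-2.5,0,-12.4,-8.5],[-3,0,-18.3,-12.5],[-3.1,0,-24.9,-17],[-2.6,0,-31.6,-21.5],[-1.7,0,-38.2,-26],[-0.4,0,-44,-30],[1.3,0,-49.7,-34],[2.6,0,-53.3,-36.6]]]'; python3 - <<'E'
from go import *
s=env.get_state();print(s['joint_pos'].round(2));d=s['tcp_pos'][:2]-C;print(np.hypot(*d),np.degrees(np.arctan2(d[1],d[0])))
E
```

```text
clock: 16.85
tcp_pos: [0.4458, 0.2804, 0.1469]
orientation: [0.688, -0.687, 0.167, -0.165]
wrist_force: [-11.8, 0.8, 13.6]
finger_gap: 0.0394
[ 0.41  0.26 -0.23  1.08  0.    0.88]
0.08704328154040673 137.23602791582832
```

```bash
python3 - <<'E'
from go import *
s=env.get_state();R=Ro.from_quat(np.roll(s['orientation'],-1)).as_matrix()
for th in [1.5,4.5,8.5,12.5,17,21.5,26,30,34,36.6]:
    a=np.radians(137.2+np.array([0,th]));d=.0855*np.array([np.cos(a[1])-np.cos(a[0]),np.sin(a[1])-np.sin(a[0]),0])
    d[0]-=.005*min(1,th/26)
    print(np.r_[R.T@d*1000,-th].round(1).tolist())
E
```

```text
[-0.8, 0.0, -2.3, -1.5]
[-2.3, 0.0, -6.9, -4.5]
[-4.0, 0.0, -13.2, -8.5]
[-5.2, 0.0, -19.5, -12.5]
[-6.0, 0.0, -26.6, -17.0]
[-6.4, 0.0, -33.7, -21.5]
[-6.2, 0.0, -40.7, -26.0]
[-4.9, 0.0, -46.5, -30.0]
[-3.3, 0.0, -52.3, -34.0]
[-2.0, 0.0, -55.9, -36.6]
```

```bash
python3 -m inch '[[[-0.8,0,-2.3,-1.5],[-2.3,0,-6.9,-4.5],[-4,0,-13.2,-8.5],[-5.2,0,-19.5,-12.5],[-6,0,-26.6,-17],[-6.4,0,-33.7,-21.5],[-6.2,0,-40.7,-26],[-4.9,0,-46.5,-30],[-3.3,0,-52.3,-34],[-2,0,-55.9,-36.6]]]'; python3 -m inch '[[[0,0,0,0],[0,0,0,0],[0,0,0,0]]]'; python3 - <<'E'
from go import *
s=env.get_state();print(s['joint_pos'].round(2),s['wrist_force'],s['orientation'],s['tcp_pos']);d=s['tcp_pos'][:2]-C;print(np.hypot(*d),np.degrees(np.arctan2(d[1],d[0])))
for n in('scene','side','wrist'): cv2.imwrite(f'pics/{n}8.png',env.read_camera(n))
a=cv2.imread('pics/scene8.png');cv2.imwrite('pics/s8.png',cv2.resize(a[105:195,295:425],None,fx=6,fy=6,interpolation=cv2.INTER_CUBIC))
a=cv2.imread('pics/side8.png');cv2.imwrite('pics/d8.png',cv2.resize(a[215:335,225:375],None,fx=5,fy=5,interpolation=cv2.INTER_CUBIC))
E
```

```text
clock: 17.85
tcp_pos: [0.4224, 0.2302, 0.1469]
orientation: [-0.704, 0.705, 0.059, -0.056]
wrist_force: [-0.4, -5.2, 7.4]
finger_gap: 0.0392
clock: 18.15
tcp_pos: [0.4225, 0.2304, 0.1469]
orientation: [-0.704, 0.705, 0.058, -0.055]
wrist_force: [-0.3, -5.4, 7.8]
finger_gap: 0.0392
[ 0.33  0.18 -0.35  1.05 -0.    0.17] [-0.29367336 -5.40063991  7.79699743] [-0.70429941  0.70537174  0.05773914 -0.05549088] [0.42248198 0.23042956 0.14685839]
0.08769453407851258 174.02431449908454
```

View pics/wrist8.png

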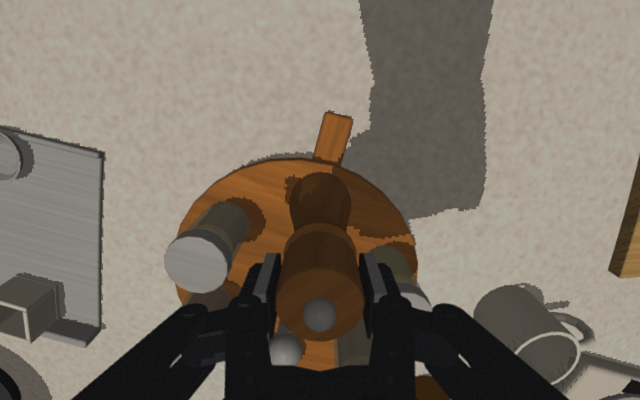

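View pics/s8.png

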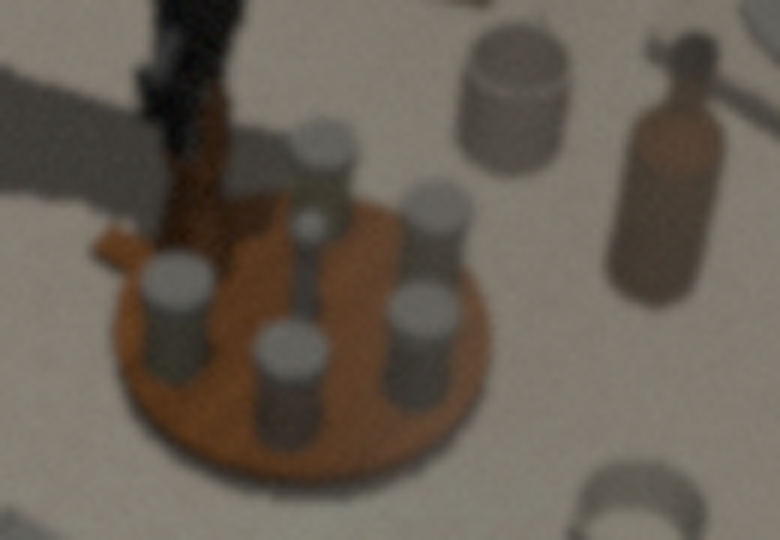

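View pics/d8.png

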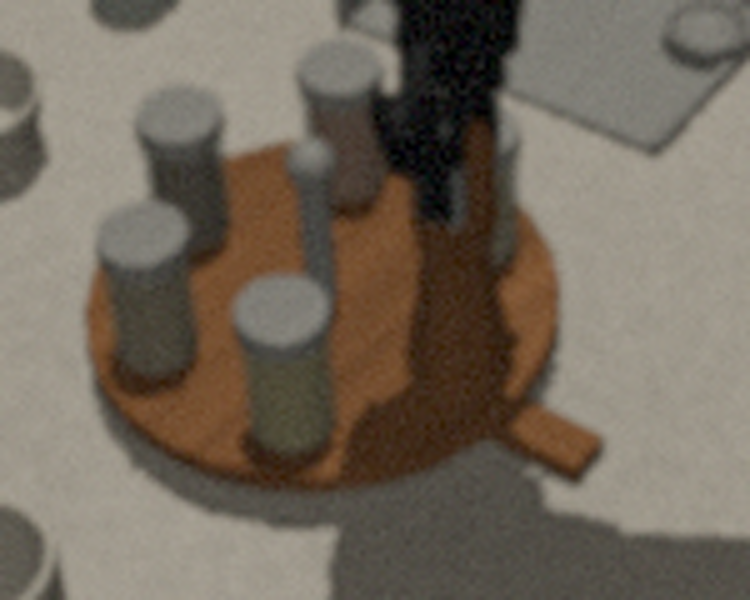

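```bash
cat > m4.py <<'E'
from h import *
from scipy.optimize import least_squares
px=lambda p,s,o:(np.array(p,float)+.5)/s-.5+np.array(o)
S,D=RT('scene'),RT('side')
for n,C,s,o,J,hub,tab in [('scene',S,6,(295,105),[(324,145),(437,208),(423,313),(291,350),(178,280)],(310,225),[(120,228),(92,248)]),('side',D,5,(225,215),[(340,68),(180,115),(145,235),(283,312)],(310,157),[(602,443),(575,478)])]:
    P=back(C,px(J,s,o),.108)[:,:2];h=back(C,px([hub],s,o),.118)[0,:2];t=back(C,px(tab,s,o),.014)[:,:2].mean(0)
    def f(p):
        a=np.degrees(np.arctan2(P[:,1]-p[1],P[:,0]-p[0]))-p[2]; k=np.radians(p[2]+np.round(a/60)*60)
        return np.r_[(P[:,0]-p[0]-.085*np.cos(k)),(P[:,1]-p[1]-.085*np.sin(k))]
    r=least_squares(f,[*h,174.],x_scale=[.01,.01,5]);print(n,r.x,'hub',h,(r.fun*1000).round(1),'tabdir',np.degrees(np.arctan2(*(t-r.x[:2])[::-1])),t)
st={'orientation':[-0.70429941,0.70537174,0.05773914,-0.05549088],'tcp_pos':[0.42248198,0.23042956,0.14685839]}
W=RT('wrist',st)
t=back(W,[(331,111),(353,118)],.014)[:,:2];c=np.array([.5097,.2213]);print('wrist tab',t,np.degrees(np.arctan2(*(t.mean(0)-c)[::-1])),'mill',back(W,[(319,315)],.187))
E
python3 m4.py
```

```text
scene [  0.51021252   0.21738514 172.01173753] hub [0.50755132 0.22331494] [-0.3 -0.5  0.   0.3  0.5 -1.3 -0.4 -0.8  0.8  1.8] tabdir 174.10232152996096 [0.35856161 0.23305053]
side [  0.50674828   0.22109076 172.62944263] hub [0.51158758 0.2157772 ] [ 0.4  0.1 -0.7  0.2  0.6 -0.3 -0.8  0.5] tabdir 172.49822463816827 [0.35085711 0.24161913]
wrist tab [[0.35122376 0.22892864]
 [0.35388029 0.24830174]] 173.71228725558836 mill [[0.42051229 0.23029491 0.187     ]]
```

```bash
cat >> m4.py <<'E'
print('---')
a=cv2.imread('pics/wrist8.png');cv2.imwrite('pics/w8a.png',cv2.resize(a[100:370,150:440],None,fx=2.2,fy=2.2,interpolation=cv2.INTER_CUBIC))
q=back(W,[(196.5,264.5)],.108)[0,:2];print('jar',q,np.hypot(*(q-c)),np.degrees(np.arctan2(*(q-c)[::-1]))%360-60)
E
python3 m4.py|sed -n '/---/,$p'
```

```text
---
jar [0.45680486 0.15409552] 0.08552390696673777 171.79451087606273
```

View pics/w8a.png

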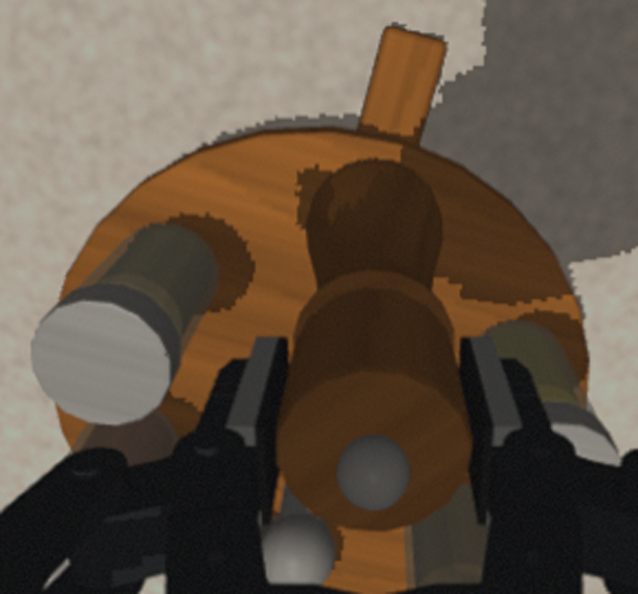

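```bash
cat >> m4.py <<'E'
h=back(W,[(286.4,350)],.118)[0,:2];m=back(W,[(319.5,314)],.185)[0,:2]
print('hub',h,'mill-hub ang',np.degrees(np.arctan2(*(m-h)[::-1])),np.hypot(*(m-h)),'tab-hub',np.degrees(np.arctan2(*(t.mean(0)-h)[::-1])))
# joint fit in pixels: per-camera 2D offset, common hub c, angle
def fit(C,J,ks,z=.108):
    obs=np.array(J)
    def X(p):
        k=np.radians(p[0]+60*np.array(ks));return np.c_[c[0]+.085*np.cos(k),c[1]+.085*np.sin(k),np.full(len(ks),z)]
    r=least_squares(lambda p:(proj(C,X(p))+p[1:]-obs).ravel(),[174.,0,0],x_scale=[5,1,1]);return r
r=fit(S,px([(324,145),(437,208),(423,313),(291,350),(178,280)],6,(295,105)),[-1,-2,-3,-4,-5]);print(r.x,np.abs(r.fun).max())
r=fit(D,px([(340,68),(180,115),(145,235),(283,312)],5,(225,215)),[-4,-3,-2,-1]);print(r.x,np.abs(r.fun).max())
E
python3 m4.py|sed -n '/---/,$p'
```

```text
---
jar [0.45680486 0.15409552] 0.08552390696673777 171.79451087606273
hub [0.50858207 0.22130261] mill-hub ang 173.85814919478744 0.08750254590413359 tab-hub 173.6685483258082
[172.15363349  -0.40536397   0.74925654] 0.3133870920408981
[172.74238286   1.09873708   0.31647718] 0.41388994260634604
```

```bash
python3 -m inch '[[[0,-0.5,-0.5,0],[0,-1.5,-1,0],[0,-1.5,-1,0],[0,-1.5,-1,0],[0,-1.5,-1,0]]]' 30 40; python3 - <<'E'
from go import *
s=env.get_state();d=s['tcp_pos'][:2]-C;print(np.hypot(*d),np.degrees(np.arctan2(d[1],d[0])),s['ft_torque'],abs(s['qvel']).max())
for n in('scene','side'): cv2.imwrite(f'pics/{n}9.png',env.read_camera(n))
E
```

```text
clock: 18.8
tcp_pos: [0.4224, 0.2301, 0.147]
orientation: [-0.705, 0.705, 0.058, -0.057]
wrist_force: [3.8, -4.0, -0.2]
finger_gap: 0.0388
0.08776987406896042 174.24582228158596 [-0.33423381 -0.71336117 -0.21456185] 0.0016674243871363438
```

View pics/scene9.png

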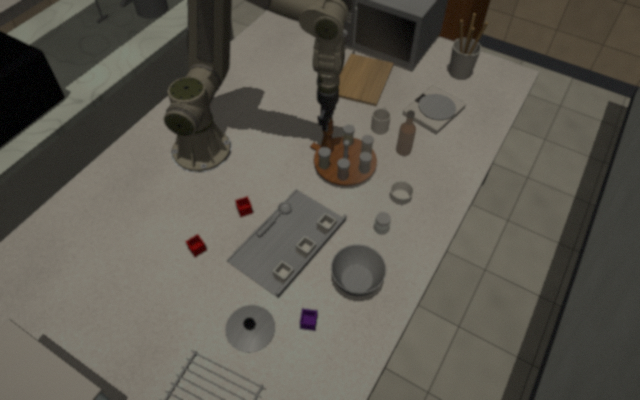

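View pics/side9.png

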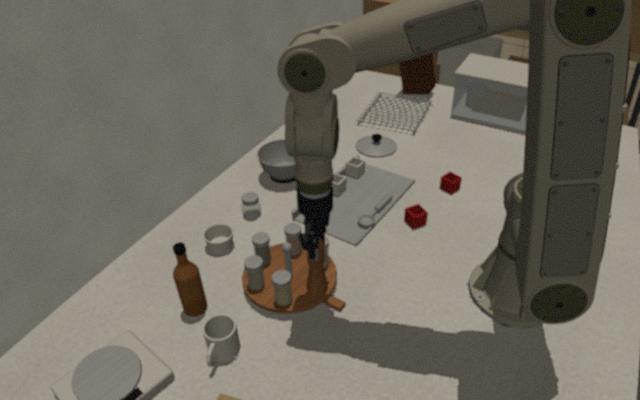

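The dishes at (283,271), (306,245) and (326,222) form a straight row. The mill stands over the front tab at about (327,140), it is gripped at 40 N, and everything is still. Handing in now.

```bash
python3 -c "
from workcell import env
print(env.hand_in())"
```

```text
the job is handed in; nothing more can be done
None
```

The job is handed in, after about 19 s of the 72 s allowed: the three dishes stand against the tray's raised edge and the gripper is still holding the pepper mill over the front tab.

- **Dishes:** I pushed each one against the raised edge with about 13–15 N. The gripper stopped at the same distance for all three (tray x 31.3–31.7 mm), and a wrist picture afterwards showed them flush, square and in one row.
- **Carousel:** I gripped the mill head and turned the carousel about 110°. The mill now points at about 174°, and the tab measures about 173.8°. The arm was still at the last check.
- **Grip:** It is set to 40 N, with the fingers closed to 38.8 mm on the 40 mm head.
- **Other things:** In the final pictures nothing else looked moved.

**Where the checks disagreed:** readings from the jar lids put the carousel about 1–2° short of the tab, while the mill and gripper readings put it within 1°. I nudged it about a third of a degree further, so it should be within 2° of straight over the tab. I did not measure the jar lids again after that nudge.

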